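# Slide the sorter's doors to free the square hole and post the block

### The job

The square block on the high-chair tray belongs in the shape sorter, but its hole is under the door diagonally across from the open bay. Free that hole with as few slides as it takes: slide one door at a time into the empty bay and press it fully home until you feel it seat firmly against the frame, but gently, without ramming or forcing anything. Then post the block through the hole into the box, and leave the other things where they are.

Things in the scene. Friction and masses are not known exactly. Their poses are not given: they have to be found in the camera images.
- sorter: Birch shape sorter, 179 x 179 mm, 100.5 mm tall, held fast on the tray by suction feet, at any yaw. Origin: centre of its underside; z up, x and y along its sides. On top a frame, 155 x 155 mm inside, holds three sliding doors in four bays centred at x, y = +-40 mm. Open bay (-40, -40); square hole in bay (+40, +40), diagonally across. A small emptying door in its -x side stays shut.
- open_bay (a point): Centre of the open bay at the start, (-40, -40, 86) mm in the sorter's frame, on the lid board on which the doors slide. A round hole, 38 mm, shows there. Lips of the frame, 7 mm wide, 96.5 to 100.5 mm above the sorter's origin, hold the doors down all round: they only slide, along x or y. Two doors in a row have 5 mm of play; one not fully home may catch the next.
- square_hole (a point): Centre of the square hole (38 x 38 mm, sides along the sorter's x and y), at the top face of the 8 mm lid board: (40, 40, 86) mm in the sorter's frame. Covered by door_far at the start. The box below is empty, its floor 12 mm above the sorter's origin.
- door_x: Sliding door, 75 x 75 x 9 mm, 70 g, with an upright knob, 22 mm across, 9 to 33 mm above the origin, in its middle. Origin: centre of its underside. At the start in bay (+40, -40): slides along the sorter's -x into the open bay, with about 1 N (3 N if askew), up to a rigid stop, the frame. 4 to 6 N seats it; over 12 N is ramming. Fully home: its centre 40 mm from the sorter's middle.
- door_far: Door just like door_x, at the start over the square hole, in bay (+40, +40), diagonally across from the open bay. It cannot slide until door_x or door_y has left its bay; it then slides into that bay (along the sorter's -y or -x). A knob pinched tightly off centre, or pressed down, makes a door bind; pushed with a loose hold it runs freely.
- door_y: Door just like door_x, at the start in bay (-40, +40): slides along the sorter's -y into the open bay.
- block: Square birch block, 32 x 32 mm, 46 mm tall, about 35 g, standing on the tray (its floor is 6 mm above the table). Origin: centre of its underside, z up. It fits the square hole only, upright, with 3 mm of room on each side.
- block_center (a point): Centre of the block, 23 mm above its underside.
- beaker: Bystander: glass beaker, 68 mm across, 85 mm tall, standing on the tray. Origin: centre of its underside.
- bowl: Bystander: mustard silicone bowl, 120 mm across, 50 mm tall, on the table beside the tray. Origin: centre of its underside.
- spoon: Bystander: steel spoon, 150 mm long, lying on the table beside the tray. Origin: under its middle.
- container: Bystander: closed plastic container, 108 x 138 mm, 60 mm tall, on the table beside the tray. Origin: centre of its underside.
Things that resemble listed ones, but are neither listed nor needed, are in the scene too. What is shaped like the door_far but purple is not meant. Leave any purple look-alike of the door_y alone.

How it is judged:
On the way, in this order (a step that is already met when the one before it is completed fails the run):
1. one of the two doors next to the open bay has been slid fully home into it and pressed against its stop (more than 3 N on the sorter, its weight included) ((((x of door_x in the frame of sorter below -0.0385 m and y of door_x in the frame of sorter below -0.033 m) and contact force between door_x and sorter above 3 N) or ((y of door_y in the frame of sorter below -0.0385 m and x of door_y in the frame of sorter below -0.033 m) and contact force between door_y and sorter above 3 N))).
2. the door over the square hole has been slid fully home into the bay left free and pressed against its stop in the same way, so that the hole is clear ((((x of door_x in the frame of sorter below -0.0385 m and y of door_x in the frame of sorter below -0.033 m) and (y of door_far in the frame of sorter below -0.0385 m and x of door_far in the frame of sorter above 0.033 m)) or ((y of door_y in the frame of sorter below -0.0385 m and x of door_y in the frame of sorter below -0.033 m) and (x of door_far in the frame of sorter below -0.0385 m and y of door_far in the frame of sorter above 0.033 m))) and contact force between door_far and sorter above 3 N).
At the end, for the whole second after the job is handed in: One door lies in the once open bay, the door that hid the square hole in the bay thus left, each fully home (at most 1.5 mm short of its stop); the third is still in its bay; the block rests inside the box; all at rest ((((x of door_x in the frame of sorter below -0.0385 m and y of door_x in the frame of sorter below -0.033 m) and (y of door_far in the frame of sorter below -0.0385 m and x of door_far in the frame of sorter above 0.033 m) and (x of door_y in the frame of sorter below -0.033 m and y of door_y in the frame of sorter above 0.033 m)) or ((y of door_y in the frame of sorter below -0.0385 m and x of door_y in the frame of sorter below -0.033 m) and (x of door_far in the frame of sorter below -0.0385 m and y of door_far in the frame of sorter above 0.033 m) and (x of door_x in the frame of sorter above 0.033 m and y of door_x in the frame of sorter below -0.033 m))) and z of block_center in the frame of sorter between 0.012 and 0.05 m and x of block_center in the frame of sorter between -0.0775 and 0.0775 m and y of block_center in the frame of sorter between -0.0775 and 0.0775 m and linear speed of block below 0.02 m/s and linear speed of each of door_x, door_far, door_y below 0.01 m/s); the robot touches nothing.
It fails at once if a door is rammed or forced: more than 12 N between a door and the sorter, or between two doors (contact force between any of door_x, door_far, door_y and sorter above 12 N or contact force between any of door_x, door_y and door_far above 12 N or contact force between door_x and door_y above 12 N).
It fails at once if the robot presses on the sorter itself with more than 20 N (contact force between the arm and sorter above 20 N).
It fails at once if a bystander (beaker, bowl, spoon, closed container) is shifted by more than 20 mm, or the beaker is tipped (distance of any of beaker, bowl, spoon, container from where it was at the start of the episode above 0.02 m or angle between beaker's own z axis and vertical above 0.3 rad).
It also fails if it takes over 58 s, if anything falls off the work surface, if the arm or the gripper's body presses on something with over 40 N, if the wrist force passes 120 N, or if a joint passes its speed limit or range.

### The arm

A 6-joint arm with a two-finger parallel gripper is mounted at the origin on the work surface. World frame = base frame: x ahead of the robot, y to its left, z up, the work surface at z = 0. Lengths are in m, angles in rad, forces in N, time in s.
With the tool pointing down it reaches from about 0.4 to 0.825 m from the base axis. Payload 7 kg.
Tool frame: the origin (TCP) lies midway between the tips of the shut fingers; the grasp point (between the pads) lies 19 mm behind it; z points along the fingers, y is the line along which they close (so a half turn about z gives the same grasp; the last joint's range is limited). The gripper opens to 88 mm and grips with 3 to 60 N. Pads are 19 mm wide; open, the fingers measure 130 mm over their backs; the gripper's body (78 mm by 193 mm) begins 47 mm behind the grasp point.
Start: joints at [-0.97, 0.359, 0.012, 0, -1.224, -0.288], TCP at [0.208, -0.642, 0.227] pointing down, gripper open.
Joint ranges: [-3.07, 3.07], [-1.43, 2.12], [-1.02, 1.25], [-3.03, 1.67], [-3.05, -0], [-3.03, 3.03]. Speed limits (rad/s): [2.39, 2.39, 3.01, 3.14, 3.14, 3.14].

### API

Orientations are given as [roll, pitch, yaw] about the fixed x, y, z axes, in that order (R = Rz(yaw) Ry(pitch) Rx(roll)).
In Python, from station import telemetry, eyes, ticket, recognise, trace gives the robot as it stands. The module is installed in compiled form; this text tells all that it offers.
- The arm moves only by the tool servo_tool, never from a script. Its argument "series" is a list that holds one entry, the list of rows, each a list of 4 numbers: the shift along the tool's x, y, z in mm, then the turn about the tool's z in rad. In form: [[[x, y, z, roll], ...]]. A call has exactly 10 rows; each row shifts and turns the commanded pose from where the row before left it, along the tool's axes as they then stand; what a row does not reach is not made up. A row lasts 1/12 s, in which the tool goes at most 41.7 mm and 7.16 degrees, less where a joint would pass 70% of its speed; a pose out of reach is approached as far as the arm can. A call is refused whole if a number of a shift passes 41.7 or a number of a turn 0.125, either way. A call with a gripper value outside its range is refused whole. "claw" is the gripper's target within -1 to 1 (shut at 1, half-way at 0, fully open at -1), set as the call begins (left out, the last holds). The fingers move at their own pace and stop on an object; "grip_force" is the grip in N (left out, the last holds). Time passes only in rows, so rows that do not move let the fingers close, or fill a call up. It gives the time, the measured TCP pose, the force, the opening and the grip force at its end, in the units of the state.
- telemetry.get_state(): the state, without advancing time (a new reading comes with each control period).
- eyes.grab_frame(name): name is "scene" or "top" or "wrist"; returns the picture (480x640x3 uint8, red, green, blue); there is no depth.
- eyes.calibration(name): a dict with "mtx" (3x3 intrinsics, pixels), "rvec" (rotation vector, rad) and "tvec" (3), from world to camera coordinates, as OpenCV has them. Camera axes: x right, y down, z forward; pixel columns grow to the right and rows downward; lengths in m; the calibration is good to about 2 mm. A picture is of the moment at which its call begins: read the wrist's pose just before it. calibration takes no time and is no camera call; for the wrist camera it gives the pose at the moment of the call.
- ticket.job_done(): hands the job in; it is judged then, once.
Trained networks look in the newest picture that a camera, given by its name, has taken for a name from the list of things; names that differ only in an ending like _2 or _b are one class to them, and where a whole thing is asked for, a point or a joint stands for the part that bears it (a point fixed in the world has none). Each returns a list of dicts, best first, with "conf" (0 to 1); they miss things now and then, are a little off and sometimes report something else, mostly with a low value. They report only what shows in the picture. A call takes as long as a camera call. They do not tell look-alikes from the thing itself.
- recognise(camera, name): "position" ([x, y, z] in m, in world coordinates, good to about 4 mm: the middle of the surface that is visible of it).
- trace(camera, name): "mask" (480x640 bool, what is visible of it).
The state is a dict: "t": time; "q": joint angles; "qd": joint speeds; "joint_efforts": joint torques, N m; "eef_pos": TCP position; "ee_rot": TCP orientation; "force": force on the tool from outside, world axes, zero at the start; "moment": the same for the moment, N m; "width": finger opening in m; "gripper_force": force on a finger pad.
Only numpy, scipy, OpenCV 4.12 (cv2) and the standard library are available. Lean on these libraries where they do the work, as an engineer would, in place of code of your own. Each camera call takes 0.05 s, during which the arm holds its last target. There are 200 camera calls.

## Working session

There is one attempt and no reset: what is moved stays moved. The work goes in short steps, Python scripts to look and compute and a tool call to move; the robot and the scene stay as the last step left them, time stands still between calls to the robot, and variables do not carry over. Pictures are saved under pics/ and viewed, at most 10 in all, crops included, and the job is handed in when it is done.

Besides the shell and the picture viewer there is one more tool, called after "Emit:" as name(argument=value, ...), one argument or row to a line, values as JSON. servo_tool: Moves the arm, as the interface text tells. Its arguments: {"type":"object","properties":{"series":{"type":"array"},"claw":{"type":"number"},"grip_force":{"type":"number"}},"required":["series"]}

```bash
mkdir -p pics; cat > h.py <<'E'
import numpy as np, cv2
from station import telemetry, eyes, ticket, recognise, trace
def P(cam):
    c=eyes.calibration(cam); R=cv2.Rodrigues(np.array(c['rvec'],float))[0]
    return np.array(c['mtx'],float),R,np.array(c['tvec'],float).ravel()
def proj(cam,X,c=None):
    K,R,t=c or P(cam); x=(np.atleast_2d(X)@R.T+t)@K.T; return x[:,:2]/x[:,2:]
def onz(cam,uv,z,c=None):
    K,R,t=c or P(cam); C=-R.T@t
    d=(R.T@np.linalg.inv(K)@np.c_[np.atleast_2d(uv),np.ones(len(np.atleast_2d(uv)))].T).T
    return C+d*((z-C[2])/d[:,2])[:,None]
def save(cam,n):
    im=eyes.grab_frame(cam); cv2.imwrite(f'pics/{n}.png',im[:,:,::-1]); return im
E
python3 - <<'E'
from h import *
np.set_printoptions(precision=4,suppress=True)
for cam in ('top','scene'):
    save(cam,cam+'0'); K,R,t=P(cam); print(cam,K[0,0],-R.T@t)
    for n in ('sorter','door_x','block','beaker','bowl','container','spoon'):
        for d in recognise(cam,n)[:6]: print(n,round(d['conf'],2),np.round(d['position'],3),proj(cam,d['position']).round())
s=telemetry.get_state();print(s['t'],s['eef_pos'],s['ee_rot'],s['width'],s['force'])
a=cv2.imread('pics/top0.png')
E
```

```text
top 434.83802430895054 [0.3455 0.019  1.1223]
sorter 0.56 [0.594 0.114 0.105] [[280. 193.]]
door_x 0.94 [ 0.289 -0.274  0.01 ] [[433. 323.]]
door_x 0.79 [0.548 0.124 0.102] [[275. 212.]]
door_x 0.68 [0.626 0.062 0.098] [[302. 180.]]
block 0.49 [ 0.665 -0.24   0.052] [[422. 173.]]
beaker 0.75 [0.448 0.353 0.013] [[188. 255.]]
beaker 0.38 [0.629 0.062 0.098] [[302. 179.]]
bowl 0.89 [0.532 0.46  0.022] [[147. 222.]]
bowl 0.72 [0.593 0.116 0.103] [[279. 193.]]
container 0.65 [0.594 0.116 0.105] [[279. 192.]]
container 0.6 [ 0.453 -0.44   0.059] [[506. 257.]]
spoon 0.87 [0.447 0.351 0.013] [[189. 256.]]
scene 467.06707515656865 [ 1.0161 -0.5434  0.8355]
sorter 0.83 [0.622 0.028 0.093] [[374. 268.]]
door_x 0.98 [0.554 0.117 0.099] [[375. 231.]]
door_x 0.84 [0.637 0.062 0.101] [[390. 260.]]
door_x 0.8 [ 0.298 -0.275  0.009] [[178. 296.]]
block 0.68 [ 0.677 -0.246  0.052] [[304. 379.]]
beaker 0.92 [ 0.49  -0.194  0.064] [[258. 304.]]
beaker 0.71 [0.619 0.03  0.094] [[374. 266.]]
bowl 0.76 [0.52  0.47  0.038] [[441. 178.]]
container 0.84 [ 0.473 -0.457  0.06 ] [[143. 386.]]
spoon 0.73 [0.433 0.352 0.015] [[391. 191.]]
spoon 0.35 [0.567 0.047 0.099] [[360. 249.]]
0.8 [ 0.2077 -0.6422  0.2266] [-3.1416  0.     -2.8288] 0.0877256850018849 [-0.302  -0.5951 -0.0151]
```

View pics/top0.png

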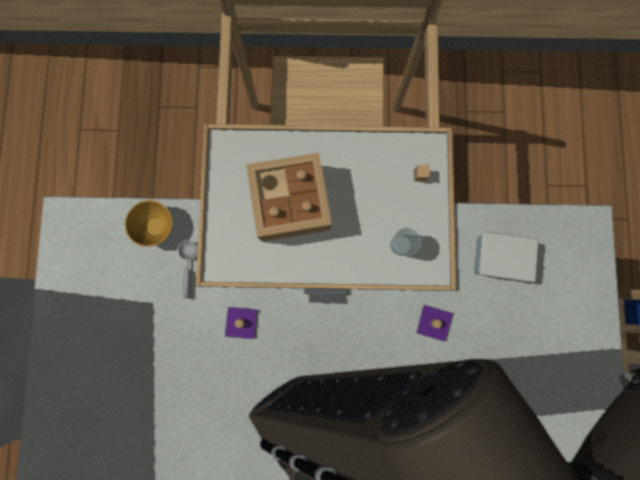

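View pics/scene0.png

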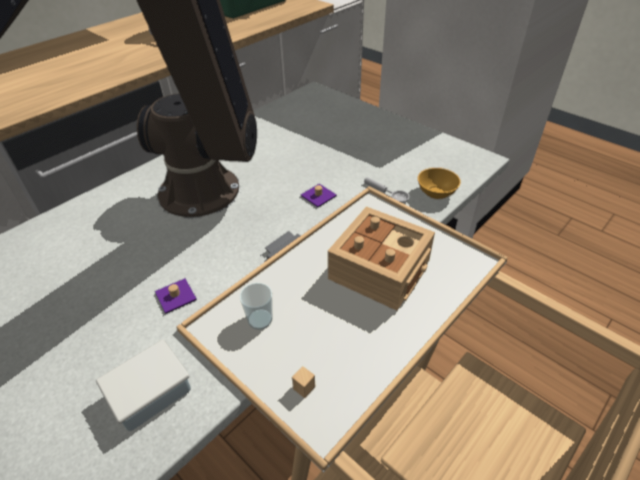

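Top view: the tray sorter has its open bay at (270,182). By frame orientation, door_x is at (275,212), door_far at (307,207) and door_y at (302,175). The block is at (422,173). The purple look-alikes on the table, at (241,323) and (435,323), are to be left alone. I'll slide door_y first, then door_far, starting with a close look from above.

Emit:
servo_tool(
  series=[
    [[-29,29,-3,0],[-29,29,-3,0],[-29,29,-3,0],[-29,29,-3,0],[-29,29,-3,0],[-29,29,-3,0],[-29,29,-3,0],[-29,29,-3,0],[-29,29,-3,0],[-29,29,-3,0]],
  ],
  claw=0.25,
)

```text
t: 1.63
eef_pos: [0.3948, -0.2752, 0.2572]
ee_rot: [-3.141, 0.001, -2.829]
force: [1.2, -0.2, -0.1]
width: 0.0338
gripper_force: 0.0
```

Emit:
servo_tool(
  series=[
    [[-29,29,-3,0],[-29,29,-3,0],[-29,29,-3,0],[-29,29,-3,0],[-29,29,-3,0],[-29,29,-3,0],[-29,29,-3,0],[-29,29,-3,0],[-25,25,0,0],[-15,15,0,0]],
  ],
)

```text
t: 2.47
eef_pos: [0.5708, 0.0686, 0.2805]
ee_rot: [3.141, 0.001, -2.827]
force: [-0.2, 0.6, -0.4]
width: 0.0332
gripper_force: 0.0
```

```bash
python3 - <<'E'
from h import *
np.set_printoptions(precision=4,suppress=True)
s=telemetry.get_state();print(s['t'],s['eef_pos'],s['ee_rot'],s['width'],s['force'])
c=P('wrist');save('wrist','w1');print(-c[1].T@c[2],c[0][0,0],c[1])
for n in ('door_x','sorter'):
    for d in recognise('wrist',n)[:6]: print(n,round(d['conf'],2),np.round(d['position'],3),proj('wrist',d['position'],c).round())
E
```

```text
2.4667 [0.5708 0.0686 0.2805] [ 3.1415  0.0006 -2.827 ] 0.03321173604109207 [-0.2004  0.6058 -0.3608]
[0.5018 0.0465 0.4387] 333.3560359342768 [[-0.3097  0.9508  0.0015]
 [ 0.9163  0.2981  0.2674]
 [ 0.2538  0.0842 -0.9636]]
door_x 0.71 [0.625 0.068 0.104] [[304. 266.]]
door_x 0.59 [0.546 0.125 0.104] [[379. 213.]]
door_x 0.5 [ 0.662 -0.235  0.048] [[ 51. 203.]]
sorter 0.78 [0.554 0.108 0.11 ] [[362. 217.]]
```

View pics/w1.png

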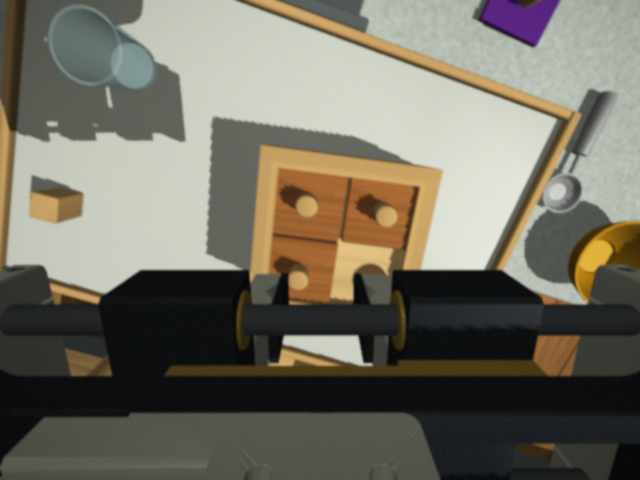

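```bash
python3 - <<'E'
import cv2,numpy as np
t=cv2.imread('pics/top0.png')[140:250,235:345]; s=cv2.imread('pics/scene0.png')[200:310,325:435]; w=cv2.imread('pics/w1.png')[135:325,245:450]
f=lambda a,k:cv2.resize(a,None,fx=k,fy=k,interpolation=cv2.INTER_CUBIC)
o=np.zeros((600,800,3),np.uint8); o[:275,:275]=f(t,2.5);o[300:575,:275]=f(s,2.5);o[:475,280:792]=f(w,2.5);cv2.imwrite('pics/c1.png',o)
E
```

```text
(no output)
```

View pics/c1.png

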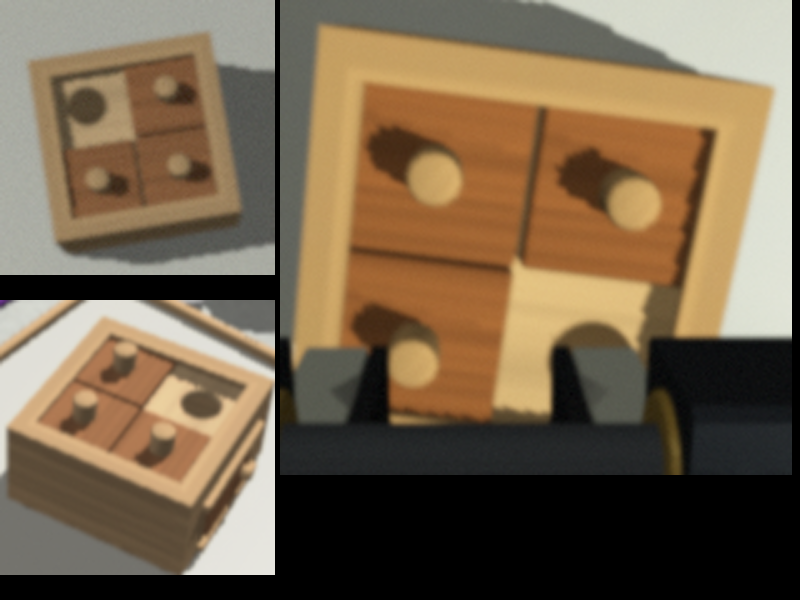

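```bash
cat > fit.py <<'E'
from h import *
from scipy.optimize import least_squares
np.set_printoptions(precision=4,suppress=True)
W=(np.array([[333.3560359342768,0,320],[0,333.3560359342768,240],[0,0,1]]),None,None)
wc=P('wrist') # arm unmoved since w1
cams={'top':P('top'),'scene':P('scene'),'wrist':wc}
C={'top':{(-1,-1):(247,164.8),(-1,1):(319,153.6),(1,1):(331.4,224.4),(1,-1):(257.8,236)},
'scene':{(1,-1):(366.2,207.2),(-1,-1):(434.6,233.6),(-1,1):(401,282.8),(1,1):(328.2,252.8)},
'wrist':{(1,1):(260.6,145),(1,-1):(442.6,171)}}
Kn={'top':[(306.6,204.8),(273.8,211.6),(301.4,174.4)],'scene':[(359,238.4),(375,220),(389.8,251.6)],'wrist':[(306.6,206.2),(386.6,216.2),(298.2,279)]}
def res(p,det=False):
    x,y,a,zt=p[:4]; R=np.array([[np.cos(a),-np.sin(a)],[np.sin(a),np.cos(a)]]); o=[]
    for c,d in C.items():
        for k,uv in d.items(): o.append((proj(c,np.r_[R@(np.array(k)*.0895)+[x,y],zt],cams[c])[0]-uv)/1.)
    for c,l in Kn.items():
        for i,uv in enumerate(l): o.append(proj(c,p[4+3*i:7+3*i],cams[c])[0]-uv)
    return np.array(o) if det else np.ravel(o)
p0=np.r_[.594,.107,np.pi+.17,.106,.56,.07,.125,.55,.15,.125,.63,.06,.125]
s=least_squares(res,p0,loss='soft_l1'); p=s.x; print(p[:4],p[4:].reshape(3,3)); print(res(p,True).round(1).tolist())
a=p[2];R=np.array([[np.cos(a),-np.sin(a)],[np.sin(a),np.cos(a)]])
for k in p[4:].reshape(3,3): print('knob in sorter',R.T@(k[:2]-p[:2]),k[2])
E
python3 fit.py
```

```text
[0.5905 0.0939 3.3204 0.1023] [[0.5579 0.0495 0.1244]
 [0.5437 0.1265 0.1197]
 [0.6325 0.0638 0.1218]]
[[-0.9, -0.4], [0.1, -0.7], [-0.3, 0.3], [-1.2, 0.7], [-0.6, -0.1], [-0.2, -0.5], [-0.7, 0.8], [-1.5, -1.4], [0.4, 0.6], [-1.4, 0.1], [-0.4, 1.2], [-0.5, 0.2], [-0.6, 0.8], [-0.9, 0.1], [-0.5, 0.0], [-0.6, 0.3], [-0.1, 0.6], [-0.1, 0.2], [-0.1, 0.5]]
knob in sorter [0.0399 0.0378] 0.12441643076332669
knob in sorter [ 0.0402 -0.0404] 0.11969908139058477
knob in sorter [-0.036  0.037] 0.12182595012887748
```

The fit is consistent: the corners agree to about 1 px and the knobs sit at ±40 mm, around 0.122 m high. Sorter centre is (0.5905, 0.0939), yaw 190.2°. Going to door_y's knob.

Emit:
servo_tool(
  series=[
    [[0,0,0,0.068],[0,0,0,0.068],[-13,-4,20,0],[-13,-4,20,0],[-12,-3,20,0],[-12,-3,20,0],[-12,-3,20,0],[0,0,20,0],[0,0,0,0],[0,0,0,0]],
  ],
  claw=0.1,
)

```text
t: 3.45
eef_pos: [0.6326, 0.0583, 0.16]
ee_rot: [-3.141, -0.002, -2.966]
force: [-0.8, -0.3, 1.1]
width: 0.0393
gripper_force: 0.0
```

```bash
python3 - <<'E'
from h import *
np.set_printoptions(precision=4,suppress=True)
s=telemetry.get_state();print(s['t'],s['eef_pos'],s['ee_rot'],s['width'],s['force'])
c=P('wrist');print(proj('wrist',[s['eef_pos'],[.637,.0616,.125],[.6325,.0638,.125]],c))
im=save('wrist','w2')
E
```

```text
3.45 [0.6326 0.0583 0.16  ] [-3.1409 -0.0025 -2.9659] 0.03933023130807869 [-0.8213 -0.3009  1.1146]
[[319.7215 291.5941]
 [323.8933 275.2859]
 [328.6947 269.1591]]
```

View pics/w2.png

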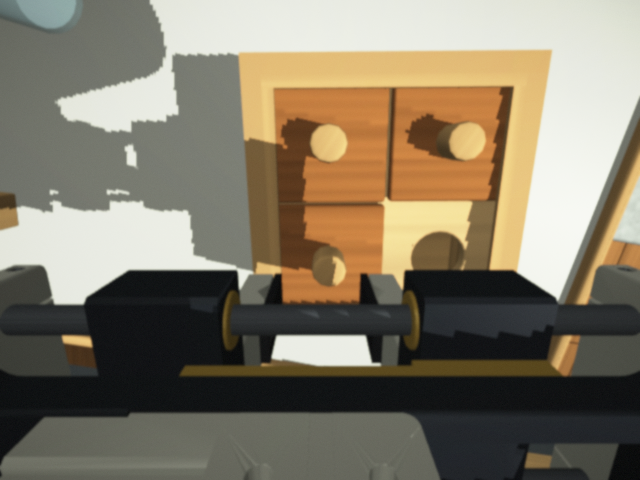

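```bash
python3 - <<'E'
from h import *
np.set_printoptions(precision=4,suppress=True)
a=3.3204;R=np.array([[np.cos(a),-np.sin(a)],[np.sin(a),np.cos(a)]]);o=np.array([.5905,.0939])
print('frame corners',(onz('wrist',[(238,53),(551,51)],.1065)[:,:2]-o)@R)
print('knobs',(onz('wrist',[(328.5,142),(467,140),(329.5,265.5)],.125)[:,:2]-o)@R)
print('lips inner?',(onz('wrist',[(274,87),(513,87)],.1025)[:,:2]-o)@R)
print('seams at door top: centre seam & horizontal',(onz('wrist',[(390,88),(389,200),(280,203),(383,204),(385,204),(384,260)],.101)[:,:2]-o)@R)
im=cv2.imread('pics/w2.png')[70:280,230:560];cv2.imwrite('pics/c2.png',cv2.resize(im,None,fx=2.4,fy=2.4,interpolation=cv2.INTER_CUBIC))
E
```

```text
frame corners [[ 0.088   0.089 ]
 [ 0.0886 -0.091 ]]
knobs [[ 0.0385  0.0372]
 [ 0.0394 -0.0405]
 [-0.0351  0.0362]]
lips inner? [[ 0.0705  0.0695]
 [ 0.0702 -0.0741]]
seams at door top: centre seam & horizontal [[ 0.07   -0.0005]
 [ 0.0018 -0.0035]
 [ 0.      0.0685]
 [-0.0008  0.0003]
 [-0.0008 -0.001 ]
 [-0.04   -0.0022]]
```

View pics/c2.png

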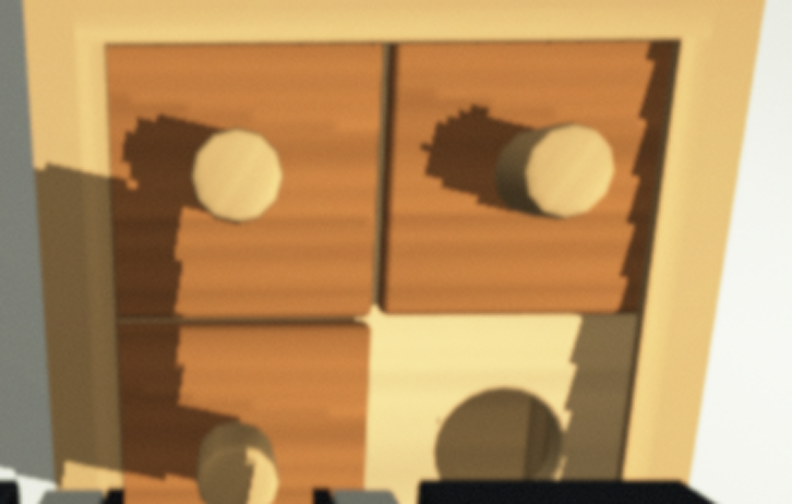

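Knob tops seen at (329,266), (328,143) and (467,140). door_y's edge clears door_x's edge by about 2 mm, so I'm centring on the knob and descending.

Emit:
servo_tool(
  series=[
    [[0,2.5,5,0],[0,2.5,5,0],[0,0,9,0],[0,0,9,0],[0,0,9,0],[0,0,6,0],[0,0,4,0],[0,0,0,0],[0,0,0,0],[0,0,0,0]],
  ],
)

```text
t: 4.33
eef_pos: [0.6329, 0.0646, 0.1139]
ee_rot: [-3.142, 0.001, -2.965]
force: [-0.2, -0.7, -0.3]
width: 0.0398
gripper_force: 0.0
```

Emit:
servo_tool(
  series=[
    [[0,2,0,0],[0,2,0,0],[0,2,0,0],[0,2,0,0],[0,2,0,0],[0,3,0,0],[0,4,0,0],[0,4,0,0],[0,4,0,0],[0,4,0,0]],
  ],
)

```text
t: 5.17
eef_pos: [0.6275, 0.0935, 0.1136]
ee_rot: [-3.142, 0.0, -2.965]
force: [0.5, -0.7, 0.9]
width: 0.0395
gripper_force: 0.6
```

Emit:
servo_tool(
  series=[
    [[0,5,0,0],[0,5,0,0],[0,5,0,0],[0,5,0,0],[0,5,0,0],[0,5,0,0],[0,5,0,0],[0,5,0,0],[0,3,0,0],[0,2,0,0]],
  ],
)

```text
t: 6.0
eef_pos: [0.6195, 0.1379, 0.1135]
ee_rot: [3.142, 0.0, -2.964]
force: [-0.2, -0.7, 1.4]
width: 0.0395
gripper_force: 0.6
```

Emit:
servo_tool(
  series=[
    [[0,1,0,0],[0,1,0,0],[0,1,0,0],[0,1,0,0],[0,0.5,0,0],[0,0.5,0,0],[0,0.5,0,0],[0,0.5,0,0],[0,0.5,0,0],[0,0,0,0]],
  ],
)

```text
t: 6.83
eef_pos: [0.6184, 0.1439, 0.1135]
ee_rot: [3.142, -0.0, -2.965]
force: [-0.8, -0.5, 0.2]
width: 0.0394
gripper_force: 0.3
```

Emit:
servo_tool(
  series=[
    [[0,0.5,0,0],[0,0.5,0,0],[0,0.5,0,0],[0,0.5,0,0],[0,0.4,0,0],[0,0.4,0,0],[0,0.3,0,0],[0,0.2,0,0],[0,0,0,0],[0,0,0,0]],
  ],
)

```text
t: 7.67
eef_pos: [0.6179, 0.1471, 0.1135]
ee_rot: [3.141, -0.0, -2.965]
force: [0.7, -0.2, 0.7]
width: 0.0395
gripper_force: 0.2
```

Emit:
servo_tool(
  series=[
    [[0,0.2,0,0],[0,0.2,0,0],[0,0.2,0,0],[0,0.2,0,0],[0,0.2,0,0],[0,0,0,0],[0,0,0,0],[0,0,0,0],[0,0,0,0],[0,0,0,0]],
  ],
)

```text
t: 8.5
eef_pos: [0.6177, 0.1481, 0.1136]
ee_rot: [3.142, -0.0, -2.965]
force: [-0.5, -0.6, -0.2]
width: 0.0395
gripper_force: 0.2
```

Emit:
servo_tool(
  series=[
    [[0,0.2,0,0],[0,0.2,0,0],[0,0.2,0,0],[0,0.2,0,0],[0,0.2,0,0],[0,0,0,0],[0,0,0,0],[0,0,0,0],[0,0,0,0],[0,0,0,0]],
  ],
)

```text
t: 9.33
eef_pos: [0.6175, 0.149, 0.1135]
ee_rot: [3.142, -0.0, -2.965]
force: [0.4, -0.3, -0.9]
width: 0.0397
gripper_force: 0.4
```

```bash
python3 - <<'E'
from h import *
np.set_printoptions(precision=4,suppress=True)
s=telemetry.get_state();print(s['t'],s['eef_pos'],s['force'],s['gripper_force'],s['moment'],s['joint_efforts'])
save('wrist','w3')
print(s['t'])
im=cv2.imread('pics/w3.png');cv2.imwrite('pics/c3.png',cv2.resize(im[20:330,150:600],None,fx=1.7,fy=1.7))
np.save('c3.npy',np.c_[P('wrist')[1],P('wrist')[2]])
E
```

```text
9.3333 [0.6175 0.149  0.1135] [ 0.386  -0.2747 -0.903 ] 0.35110417753458023 [-0.2995  0.0483  0.0481] [  0.4485 -56.2377  25.6668   5.8725   0.0614   0.0042]
9.3333
```

View pics/c3.png

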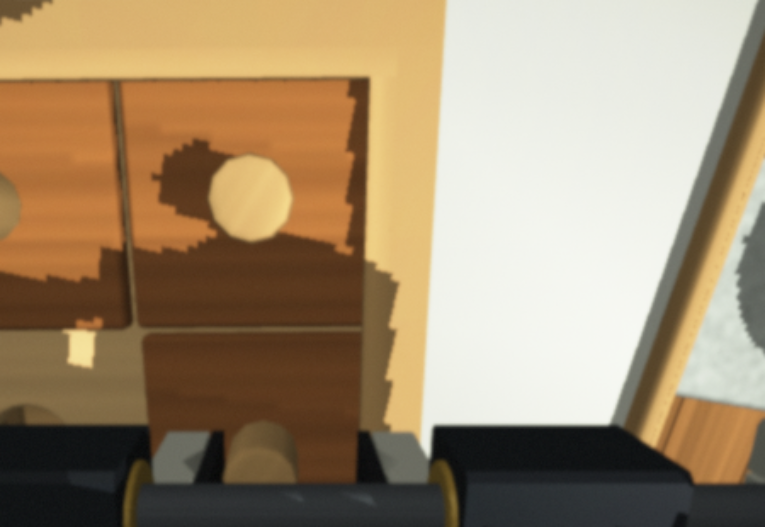

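Emit:
servo_tool(
  series=[
    [[0,0.2,0,0],[0,0.2,0,0],[0,0.2,0,0],[0,0.2,0,0],[0,0,0,0],[0,0,0,0],[0,0,0,0],[0,0,0,0],[0,0,0,0],[0,0,0,0]],
  ],
)

```text
t: 10.22
eef_pos: [0.6174, 0.1493, 0.1137]
ee_rot: [-3.141, -0.0, -2.965]
force: [0.5, -5.0, 1.3]
width: 0.0396
gripper_force: 2.6
```

Emit:
servo_tool(
  series=[
    [[0,0.2,0,0],[0,0.2,0,0],[0,0.2,0,0],[0,0.2,0,0],[0,0,0,0],[0,0,0,0],[0,0,0,0],[0,0,0,0],[0,0,0,0],[0,0,0,0]],
  ],
)

```text
t: 11.05
eef_pos: [0.6174, 0.1495, 0.1139]
ee_rot: [-3.14, -0.0, -2.965]
force: [1.6, -8.0, 1.7]
width: 0.0397
gripper_force: 3.9
```

door_y is seated with about 5–7 N. Now backing off, lifting, moving over door_far and turning a quarter.

Emit:
servo_tool(
  series=[
    [[0,-3,0,0],[0,-5,0,0],[0,0,-23,0],[0,0,-23,0],[15,-16,0,0],[15,-16,0,0],[15,-16,0,0],[15,-16,0,0],[16,-16,0,0],[0,0,0,0.12]],
  ],
)

```text
t: 11.88
eef_pos: [0.5556, 0.0485, 0.1597]
ee_rot: [3.141, -0.001, -3.084]
force: [-0.5, 0.3, -0.5]
width: 0.0394
gripper_force: 0.0
```

Emit:
servo_tool(
  series=[
    [[0,0,0,0.121],[0,0,0,0.121],[0,0,0,0.121],[0,0,0,0.121],[0,0,0,0.121],[0,0,0,0.121],[0,0,0,0.121],[0,0,0,0.121],[0,0,0,0.121],[0,0,0,0.121]],
  ],
)

```text
t: 12.72
eef_pos: [0.5653, 0.0324, 0.1583]
ee_rot: [3.135, -0.044, 2.031]
force: [0.1, 0.1, -0.3]
width: 0.039
gripper_force: 0.0
```

Emit:
servo_tool(
  series=[
    [[0,0,0,0.121],[0,0,0,0.12],[0,0,0,0],[0,0,0,0],[0,0,0,0],[0,0,0,0],[0,0,0,0],[0,0,0,0],[0,0,0,0],[0,0,0,0]],
  ],
)

```text
t: 13.55
eef_pos: [0.5747, -0.0097, 0.1513]
ee_rot: [3.138, -0.123, 1.85]
force: [-1.0, -0.4, -0.2]
width: 0.0399
gripper_force: 0.0
```

```bash
python3 - <<'E'
from h import *
np.set_printoptions(precision=4,suppress=True)
a=3.3204;R=np.array([[np.cos(a),-np.sin(a)],[np.sin(a),np.cos(a)]]);o=np.array([.5905,.0939])
s=telemetry.get_state();print(s['t'],s['eef_pos'],s['ee_rot'],a-np.pi/2-2*np.pi,s['q'],(s['eef_pos'][:2]-o)@R)
c=P('wrist');save('wrist','w4');np.savez('c4.npz',K=c[0],R=c[1],t=c[2])
E
```

```text
13.55 [ 0.5747 -0.0097  0.1513] [ 3.1378 -0.1227  1.8499] -4.533581633974483 [ 0.2357  0.2797 -0.2323 -0.1404 -1.0646 -3.0299] [0.034  0.0991]
```

View pics/w4.png

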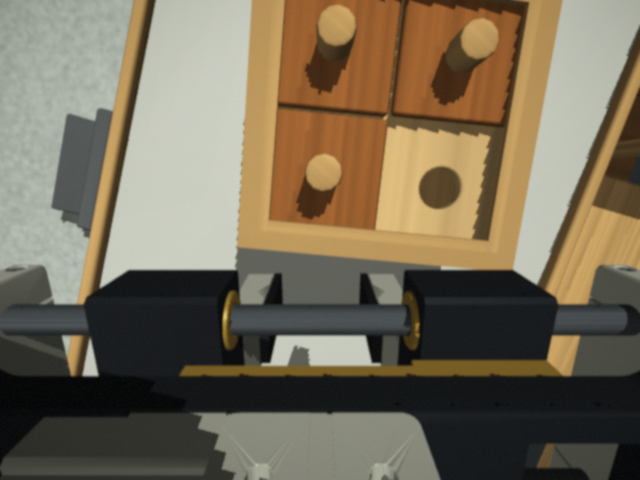

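Joint 6 hit its limit, so the tool tilted and drifted; the turn has to go the other way. The picture shows door_y home at upper right (480,40), door_far at (324,172), and the empty bay at lower right. Turning back by a half turn, after raising a bit.

Emit:
servo_tool(
  series=[
    [[0,0,-10,-0.12],[0,0,0,-0.12],[0,0,0,-0.12],[0,0,0,-0.12],[0,0,0,-0.12],[0,0,0,-0.12],[0,0,0,-0.12],[0,0,0,-0.12],[0,0,0,-0.12],[0,0,0,-0.12]],
  ],
)

```text
t: 14.43
eef_pos: [0.575, -0.0113, 0.1611]
ee_rot: [3.026, -0.04, 3.057]
force: [0.3, 0.7, -0.5]
width: 0.0393
gripper_force: 0.0
```

Emit:
servo_tool(
  series=[
    [[0,0,0,-0.12],[0,0,0,-0.12],[0,0,0,-0.12],[0,0,0,-0.12],[0,0,0,-0.12],[0,0,0,-0.12],[0,0,0,-0.12],[0,0,0,-0.12],[0,0,0,-0.12],[0,0,0,-0.12]],
  ],
)

```text
t: 15.27
eef_pos: [0.575, -0.0113, 0.1611]
ee_rot: [3.062, 0.093, -2.032]
force: [0.6, 0.4, -0.5]
width: 0.0394
gripper_force: 0.0
```

Emit:
servo_tool(
  series=[
    [[0,0,0,-0.12],[0,0,0,-0.12],[0,0,0,-0.12],[0,0,0,-0.12],[0,0,0,-0.12],[0,0,0,0],[0,0,0,0],[0,0,0,0],[0,0,0,0],[0,0,0,0]],
  ],
)

```text
t: 16.1
eef_pos: [0.575, -0.0114, 0.1611]
ee_rot: [3.127, 0.122, -1.437]
force: [0.5, 1.3, -0.2]
width: 0.0393
gripper_force: 0.0
```

```bash
python3 - <<'E'
from h import *
np.set_printoptions(precision=4,suppress=True)
a=3.3204;R=np.array([[np.cos(a),-np.sin(a)],[np.sin(a),np.cos(a)]]);o=np.array([.5905,.0939])
s=telemetry.get_state();print(s['t'],s['eef_pos'],s['ee_rot'],'want yaw',a+np.pi/2-2*np.pi,s['q'],(s['eef_pos'][:2]-o)@R)
Rt=cv2.Rodrigues(np.zeros(3))[0]
E
```

```text
16.1 [ 0.575  -0.0114  0.1611] [ 3.1275  0.122  -1.4372] want yaw -1.3919889803846903 [ 0.2326  0.2716 -0.2196 -0.1389 -1.0857 -0.033 ] [0.034  0.1009]
```

```bash
cat >> h.py <<'E'
from scipy.spatial.transform import Rotation as Ro
np.set_printoptions(precision=4,suppress=True)
A=3.3204;RS=np.array([[np.cos(A),-np.sin(A)],[np.sin(A),np.cos(A)]]);O=np.array([.5905,.0939])
def st():
    s=telemetry.get_state(); s['R']=Ro.from_euler('xyz',s['ee_rot']).as_matrix(); s['sor']=RS.T@(np.array(s['eef_pos'][:2])-O); return s
def to(world,roll=0):
    s=st(); M=s['R']@Ro.from_euler('z',roll).as_matrix(); return 1000*M.T@(np.array(world)-s['eef_pos'])
def S2W(x,y,z): return np.r_[O+RS@[x,y],z]
E
python3 - <<'E'
from h import *
s=st()
for r in (0,-.03,-.045,-.06):
    M=s['R']@Ro.from_euler('z',r).as_matrix(); print(r,'tool y in sorter',RS.T@M[:2,1],M[2,1],'z in sorter',RS.T@M[:2,2], 'x',RS.T@M[:2,0],M[2,0])
    print(' above',to(S2W(.039,.038,.160),r),'world down 1mm',M.T@[0,0,-1],'sorter -x 1mm',M.T@np.r_[RS@[-1,0],0])
E
```

```text
0 tool y in sorter [ 0.999  -0.0435] 0.014020526725439984 z in sorter [ 0.0086 -0.1222] x [0.0449 0.9916] -0.12167739477726319
 above [-61.9936   7.7369   8.8161] world down 1mm [ 0.1217 -0.014   0.9925] sorter -x 1mm [-0.0449 -0.999  -0.0086]
-0.03 tool y in sorter [ 0.9999 -0.0137] 0.010364443641911575 z in sorter [ 0.0086 -0.1222] x [0.0149 0.9924] -0.12204319676833433
 above [-62.1978   5.8739   8.8161] world down 1mm [ 0.122  -0.0104  0.9925] sorter -x 1mm [-0.0149 -0.9999 -0.0086]
-0.045 tool y in sorter [1.     0.0011] 0.008532698360865062 z in sorter [ 0.0086 -0.1222] x [-0.0001  0.9925] -0.12218492799082556
 above [-62.2789   4.9403   8.8161] world down 1mm [ 0.1222 -0.0085  0.9925] sorter -x 1mm [ 0.0001 -1.     -0.0086]
-0.06 tool y in sorter [0.9998 0.016 ] 0.006699033258684404 z in sorter [ 0.0086 -0.1222] x [-0.0151  0.9924] -0.12229916811998263
 above [-62.346    4.0056   8.8161] world down 1mm [ 0.1223 -0.0067  0.9925] sorter -x 1mm [ 0.0151 -0.9998 -0.0086]
```

The tilt (7°) lies in the pad plane, so the pads still push squarely along the slide. Carrying on.

Emit:
servo_tool(
  series=[
    [[0,0,0,-0.044],[-13,1,2,0],[-13,1,2,0],[-13,1,2,0],[-13,1,2,0],[-10,1,1,0],[0,0,0,0],[0,0,0,0],[0,0,0,0],[0,0,0,0]],
  ],
)

```text
t: 16.93
eef_pos: [0.5589, 0.0491, 0.1598]
ee_rot: [3.133, 0.122, -1.391]
force: [0.4, -0.3, -0.4]
width: 0.0391
gripper_force: 0.0
```

```bash
python3 - <<'E'
from h import *
s=st();print(s['t'],s['eef_pos'],s['ee_rot'],s['sor'],s['force'])
print(to(S2W(.039,.038,.114)))
c=P('wrist');save('wrist','w5');print(proj('wrist',[S2W(.0395,.038,.125),S2W(.04,-.04,.125),S2W(-.04,-.04,.125),s['eef_pos']],c))
im=cv2.imread('pics/w5.png');cv2.imwrite('pics/w5.png',im)
E
```

```text
16.9333 [0.5589 0.0491 0.1598] [ 3.1332  0.1224 -1.3912] [0.039  0.0384] [ 0.4089 -0.2519 -0.4187]
[ 5.1762 -0.4219 45.5498]
[[319.7235 260.2133]
 [320.3182 360.0365]
 [205.9337 360.5802]
 [319.265  289.6268]]
```

View pics/w5.png

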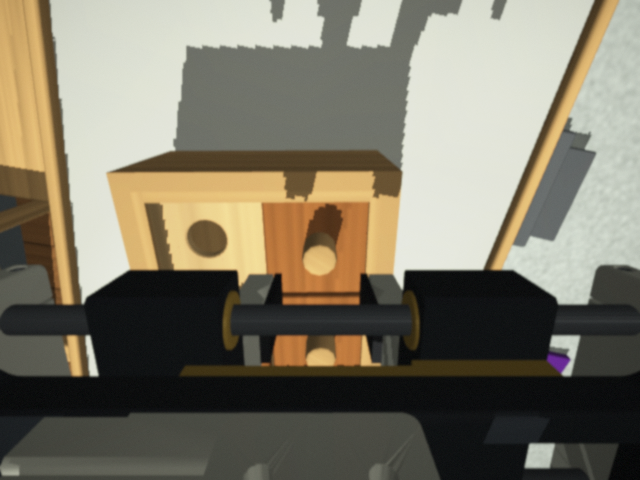

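Emit:
servo_tool(
  series=[
    [[0.5,0,5,0],[1,0,9,0],[1,0,9,0],[1,0,9,0],[1,0,8,0],[0.7,-0.4,5.5,0],[0,0,0,0],[0,0,0,0],[0,-2,0,0],[0,-2,0,0]],
  ],
)

```text
t: 17.82
eef_pos: [0.5633, 0.0505, 0.1145]
ee_rot: [3.134, 0.123, -1.391]
force: [0.0, -0.5, 0.8]
width: 0.0394
gripper_force: 0.0
```

Emit:
servo_tool(
  series=[
    [[0,-2,0,0],[0,-2,0,0],[0,-2,0,0],[0,-3,0,0],[0,-4,0,0],[0,-5,0,0],[0,-5,0,0],[0,-5,0,0],[0,-5,0,0],[0,-5,0,0]],
  ],
)

```text
t: 18.65
eef_pos: [0.6006, 0.0573, 0.1136]
ee_rot: [3.133, 0.123, -1.391]
force: [-0.9, -0.7, 0.2]
width: 0.0398
gripper_force: 0.5
```

```bash
python3 - <<'E'
from h import *
s=st();print(s['t'],s['eef_pos'],s['sor'],s['force'],s['gripper_force'])
E
```

```text
18.65 [0.6006 0.0573 0.1136] [-0.0035  0.0378] [-0.8799 -0.691   0.1525] 0.49435459077358246
```

Emit:
servo_tool(
  series=[
    [[0,-5,0,0],[0,-5,0,0],[0,-5,0,0],[0,-5,0,0],[0,-5,0,0],[0,-5,0,0],[0,-4,0,0],[0,-3,0,0],[0,-1,0,0],[0,0,0,0]],
  ],
)

```text
t: 19.48
eef_pos: [0.6378, 0.0641, 0.1132]
ee_rot: [3.133, 0.123, -1.391]
force: [0.1, -0.3, 0.0]
width: 0.0391
gripper_force: 0.0
```

Emit:
servo_tool(
  series=[
    [[0,-0.5,0,0],[0,-0.5,0,0],[0,-0.5,0,0],[0,-0.5,0,0],[0,-0.5,0,0],[0,-0.5,0,0],[0,-0.5,0,0],[0,0,0,0],[0,0,0,0],[0,0,0,0]],
  ],
)

```text
t: 20.32
eef_pos: [0.641, 0.0647, 0.1133]
ee_rot: [3.133, 0.123, -1.391]
force: [-0.8, 0.4, 0.1]
width: 0.0395
gripper_force: 0.1
```

```bash
python3 - <<'E'
from h import *
s=st();print(s['t'],s['eef_pos'],s['sor'],s['force'],s['gripper_force'])
E
```

```text
20.3167 [0.641  0.0647 0.1133] [-0.0445  0.0377] [-0.799   0.4219  0.0859] 0.05783418193459511
```

Emit:
servo_tool(
  series=[
    [[0,-0.4,0,0],[0,-0.4,0,0],[0,-0.4,0,0],[0,-0.4,0,0],[0,-0.4,0,0],[0,-0.3,0,0],[0,-0.2,0,0],[0,0,0,0],[0,0,0,0],[0,0,0,0]],
  ],
)

```text
t: 21.15
eef_pos: [0.6434, 0.0651, 0.1133]
ee_rot: [3.133, 0.123, -1.391]
force: [-1.4, -0.6, 0.4]
width: 0.0394
gripper_force: 0.3
```

Emit:
servo_tool(
  series=[
    [[0,-0.2,0,0],[0,-0.2,0,0],[0,-0.2,0,0],[0,-0.2,0,0],[0,-0.2,0,0],[0,0,0,0],[0,0,0,0],[0,0,0,0],[0,0,0,0],[0,0,0,0]],
  ],
)

```text
t: 21.98
eef_pos: [0.6444, 0.0653, 0.1133]
ee_rot: [3.133, 0.123, -1.391]
force: [-0.7, -0.3, 1.1]
width: 0.0393
gripper_force: 0.4
```

Emit:
servo_tool(
  series=[
    [[0,-0.2,0,0],[0,-0.2,0,0],[0,-0.2,0,0],[0,-0.2,0,0],[0,-0.2,0,0],[0,0,0,0],[0,0,0,0],[0,0,0,0],[0,0,0,0],[0,0,0,0]],
  ],
)

```text
t: 22.82
eef_pos: [0.6454, 0.0655, 0.1133]
ee_rot: [3.133, 0.123, -1.391]
force: [-0.9, -0.0, 0.7]
width: 0.0396
gripper_force: 0.4
```

Emit:
servo_tool(
  series=[
    [[0,-0.2,0,0],[0,-0.2,0,0],[0,-0.2,0,0],[0,-0.2,0,0],[0,0,0,0],[0,0,0,0],[0,0,0,0],[0,0,0,0],[0,0,0,0],[0,0,0,0]],
  ],
)

```text
t: 23.65
eef_pos: [0.6457, 0.0656, 0.1132]
ee_rot: [3.132, 0.123, -1.391]
force: [-6.2, -0.6, 3.6]
width: 0.0397
gripper_force: 2.6
```

Emit:
servo_tool(
  series=[
    [[0,-0.2,0,0],[0,-0.2,0,0],[0,-0.2,0,0],[0,-0.2,0,0],[0,0,0,0],[0,0,0,0],[0,0,0,0],[0,0,0,0],[0,0,0,0],[0,0,0,0]],
  ],
)

```text
t: 24.48
eef_pos: [0.6458, 0.0656, 0.1131]
ee_rot: [3.131, 0.123, -1.391]
force: [-8.7, -0.1, 5.4]
width: 0.0396
gripper_force: 3.7
```

door_far is seated too. Backing off, lifting, and heading to the block.

Emit:
servo_tool(
  series=[
    [[0,2,0,0],[0,3,0,0],[0,4,0,0],[-2,0,-16,0],[-2,0,-16,0],[-2,0,-16,0],[0,0,0,0],[0,0,0,0],[0,0,0,0],[0,0,0,0]],
  ],
)

```text
t: 25.32
eef_pos: [0.638, 0.0643, 0.1608]
ee_rot: [3.132, 0.123, -1.391]
force: [0.3, 0.6, -0.5]
width: 0.0393
gripper_force: 0.0
```

```bash
python3 - <<'E'
from h import *
s=st();print(s['t'],s['eef_pos'],s['ee_rot'],s['sor'],s['width'])
c=P('wrist');w=cv2.imread('pics/w1.png')
print(to([.671,-.215,.16]))
save('scene','s2')
t=cv2.imread('pics/top0.png')[155:190,400:440];b=cv2.imread('pics/scene0.png')[355:405,280:330];w=w[175:235,15:100];d=cv2.imread('pics/s2.png')[200:310,325:435]
o=np.zeros((600,800,3),np.uint8);f=lambda a,k:cv2.resize(a,None,fx=k,fy=k,interpolation=cv2.INTER_CUBIC)
for im,k,x,y in((t,7,0,0),(b,6,300,0),(w,4,0,300),(d,2.5,400,310)):
    g=f(im,k);o[y:y+g.shape[0],x:x+g.shape[1]]=g
cv2.imwrite('pics/c5.png',o)
E
```

```text
25.3167 [0.638  0.0643 0.1608] [ 3.1321  0.1226 -1.3914] [-0.0415  0.0376] 0.03925809560957981
[278.6897  17.6936 -33.3298]
```

View pics/c5.png

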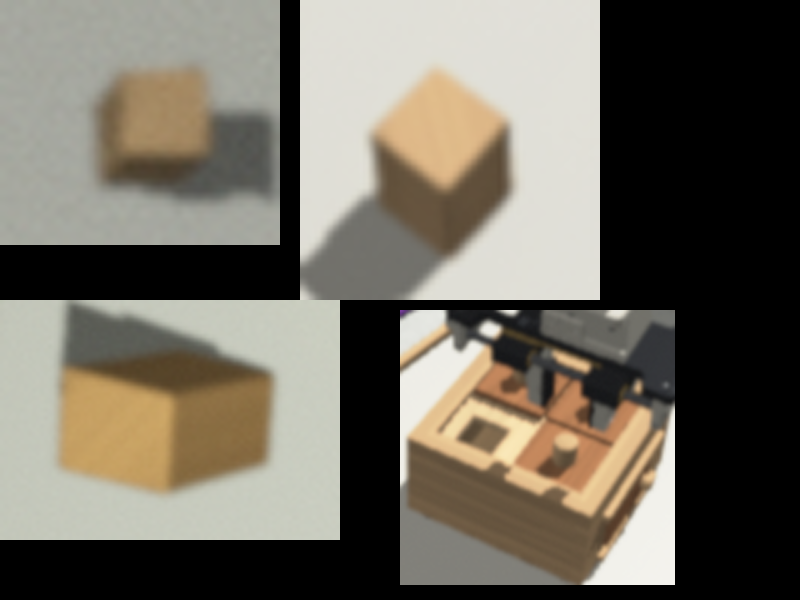

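The crop shows the square hole clear, door_far and door_y home, and the block's top-face corners. Fitting the block pose.

```bash
python3 - <<'E'
from h import *
sc=[(280+(x-300)/6,355+y/6) for x,y in((437,68),(508,125),(445,190),(373,135))]
tp=[(400+x/7,155+y/7) for x,y in((120,70),(207,70),(210,155),(120,155))]
for cam,uv in(('scene',sc),('top',tp)):
    p=onz(cam,np.array(uv),.052)[:,:2]; print(cam,p.mean(0)); 
    for i in range(4):
        e=p[(i+1)%4]-p[i];print(np.linalg.norm(e),np.degrees(np.arctan2(e[1],e[0]))%90)
s=st();M=s['R'];print('tool y dir deg',np.degrees(np.arctan2(M[1,1],M[0,1]))%90)
print(to([.671,-.243,.16]))
E
```

```text
scene [ 0.6725 -0.2441]
0.030241299010546764 1.1268518922601423
0.028743522699687617 1.6689453306147186
0.029463406735171237 3.4167758797118495
0.029938725731880274 3.1814699453549053
top [ 0.6688 -0.2435]
0.03153752912616793 1.030387478102071
0.03167462555538602 1.1386072903615059
0.03250679277580457 1.0322466280238274
0.03168867654890707 89.38582365931276
tool y dir deg 10.347898563024927
[305.9975  22.7275 -36.6855]
```

Emit:
servo_tool(
  series=[
    [[34,2.5,-4,0],[34,2.5,-4,0],[34,2.5,-4,0],[34,2.5,-4,0],[34,2.5,-4,0],[34,2.5,-4,0],[34,2.5,-4,0],[34,2.5,-4,0],[34,2.7,-4.7,0],[0,0,0,0.077]],
  ],
  claw=-0.35,
)

```text
t: 26.2
eef_pos: [0.6709, -0.2489, 0.1591]
ee_rot: [3.122, 0.121, -1.472]
force: [-1.3, 0.7, -0.0]
width: 0.0591
gripper_force: 0.0
```

Emit:
servo_tool(
  series=[
    [[0,0,0,0.077],[0,0,0,0],[0,0,0,0],[0,0,0,0],[0,0,0,0],[0,0,0,0],[0,0,0,0],[0,0,0,0],[0,0,0,0],[0,0,0,0]],
  ],
)

```text
t: 27.03
eef_pos: [0.6715, -0.2428, 0.161]
ee_rot: [3.114, 0.12, -1.546]
force: [0.0, 0.8, 0.1]
width: 0.0589
gripper_force: 0.0
```

```bash
python3 - <<'E'
from h import *
s=st();M=s['R'];print(s['t'],s['eef_pos'],s['ee_rot'],s['width'],'ydeg',np.degrees(np.arctan2(M[1,1],M[0,1])))
c=P('wrist');im=save('wrist','w6')
r=recognise('wrist','block')[:2];print([(d['conf'],d['position'],proj('wrist',d['position'],c)) for d in r])
m=trace('wrist','block')[:1]
for d in m:
    k=d['mask'].astype(np.uint8);print(d['conf'],k.sum(),cv2.boundingRect(k))
    cn=max(cv2.findContours(k,0,2)[0],key=cv2.contourArea);print(cv2.approxPolyDP(cn,3,True)[:,0].tolist())
a=.026;b=np.radians(1.5);q=[(x,y) for x,y in((-1,-1),(1,-1),(1,1),(-1,1))]
Rb=Ro.from_euler('z',b).as_matrix()
for z in(.052,.006): print(z,proj('wrist',[Rb@[.016*x,.016*y,0]+[.671,-.244,z] for x,y in q],c).round().tolist())
print(to([.671,-.243,.032]))
E
```

```text
27.0333 [ 0.6715 -0.2428  0.161 ] [ 3.1144  0.1198 -1.5459] 0.05894535978884203 ydeg -178.3881143334157
[(0.9, [0.6677, -0.2468, 0.0566], array([[321.0104, 217.0694]]))]
0.79 1917 (299, 188, 40, 51)
[[301, 189], [301, 237], [338, 236], [334, 189]]
0.052 [[337.0, 199.0], [297.0, 200.0], [298.0, 237.0], [336.0, 236.0]]
0.006 [[333.0, 186.0], [299.0, 186.0], [299.0, 219.0], [333.0, 218.0]]
[ 15.4529  -2.9969 127.9515]
```

Predicted block corners match the mask to about 2 px, so it's the block. Descending and gripping.

Emit:
servo_tool(
  series=[
    [[2,-1,16,0],[2,-1,16,0],[2,0,16,0],[2,0,16,0],[2,0,16,0],[2,0,16,0],[1.5,0,14,0],[1,0,10,0],[1,0,8,0],[0,0,0,0]],
  ],
)

```text
t: 28.02
eef_pos: [0.669, -0.2428, 0.03]
ee_rot: [3.112, 0.121, -1.547]
force: [-0.1, 0.1, 0.5]
width: 0.0596
gripper_force: 0.0
```

Emit:
servo_tool(
  series=[
    [[0,0,0,0],[0,0,0,0],[0,0,0,0],[0,0,0,0],[0,0,0,0],[0,0,0,0],[0,0,0,0],[0,0,0,0],[0,0,0,0],[0,0,0,0]],
  ],
  claw=1,
  grip_force=10,
)

```text
t: 28.85
eef_pos: [0.6703, -0.2432, 0.0326]
ee_rot: [3.115, 0.119, -1.546]
force: [-0.5, 0.4, 6.4]
width: 0.032
gripper_force: 9.9
```

```bash
python3 - <<'E'
from h import *
s=st();print(s['t'],s['eef_pos'],s['ee_rot'],s['width'],s['force'],s['gripper_force'])
print(to([.671,-.243,.20]), s['R'].T@[0,0,.17])
E
```

```text
28.85 [ 0.6703 -0.2432  0.0326] [ 3.1151  0.1194 -1.5459] 0.032042431250979164 [-0.525   0.4032  6.4467] 9.915107935667038
[ -20.1145    3.7124 -166.1014] [-0.0203  0.0045 -0.1687]
```

Emit:
servo_tool(
  series=[
    [[-1,0,-8,0],[-2,0,-17,0],[-2,0.5,-17,0],[-2,0.5,-17,0],[-2,0.5,-17,0],[-2,0.5,-17,0],[-2,0.5,-17,0],[-2,0.5,-17,0],[-2,0.5,-17,0],[-2,0.5,-17,0]],
  ],
)

```text
t: 29.68
eef_pos: [0.6701, -0.2434, 0.195]
ee_rot: [3.114, 0.12, -1.546]
force: [0.7, 0.4, 0.1]
width: 0.0321
gripper_force: 9.9
```

Emit:
servo_tool(
  series=[
    [[0,0,0,-0.077],[0,0,0,-0.077],[-28,-5,3.5,0],[-28,-5,3.5,0],[-28,-5,3.5,0],[-28,-5,3.5,0],[-28,-5,3.5,0],[-28,-5,3.5,0],[0,0,0,0],[0,0,0,0]],
  ],
)

```text
t: 30.52
eef_pos: [0.6694, -0.0699, 0.1938]
ee_rot: [3.133, 0.123, -1.389]
force: [-0.8, -0.8, -0.5]
width: 0.0321
gripper_force: 9.9
```

```bash
python3 - <<'E'
from h import *
s=st();print(s['t'],s['eef_pos'],s['ee_rot'],s['width'],s['sor'],s['force'])
print('tool y in sorter',RS.T@s['R'][:2,1],to(S2W(.0396,.0386,.165)),'down',s['R'].T@[0,0,-1])
E
```

```text
30.5167 [ 0.6694 -0.0699  0.1938] [ 3.1331  0.1226 -1.3886] 0.03213597353293282 [-0.0485  0.1752] [-0.8364 -0.7741 -0.5138]
tool y in sorter [1.     0.0045] [-132.332    87.2219   46.1182] down [ 0.1223 -0.0084  0.9925]
```

Emit:
servo_tool(
  series=[
    [[-22,14.5,7.7,0],[-22,14.5,7.7,0],[-22,14.5,7.7,0],[-22,14.5,7.7,0],[-22,14.5,7.7,0],[-22.3,14.7,7.6,0],[0,0,0,0],[0,0,0,0],[0,0,0,0],[0,0,0,0]],
  ],
)

```text
t: 31.35
eef_pos: [0.5596, 0.0466, 0.1649]
ee_rot: [3.134, 0.122, -1.392]
force: [0.3, 0.5, -0.4]
width: 0.0322
gripper_force: 9.9
```

```bash
python3 - <<'E'
from h import *
s=st();print(s['t'],s['eef_pos'],s['ee_rot'],s['width'],s['sor'],s['force'])
print(to(S2W(.0396,.0386,.1155)))
c=P('wrist');im=save('wrist','w7')
for d in trace('wrist','block')[:2]:
    k=d['mask'].astype(np.uint8);cn=max(cv2.findContours(k,0,2)[0],key=cv2.contourArea)
    print(d['conf'],k.sum(),cv2.boundingRect(k),cv2.approxPolyDP(cn,2,True)[:,0].tolist())
p=s['eef_pos']; 
for z in(-.0266,.0194): print(z,proj('wrist',[np.r_[O+RS@(s['sor']+np.array([.016*x,.0008+.016*y])),p[2]+z] for x,y in((-1,-1),(1,-1),(1,1),(-1,1))],c).round().tolist())
cam='scene';im=save(cam,'s3');c2=P(cam)
for d in trace(cam,'block')[:2]:
    k=d['mask'].astype(np.uint8);cn=max(cv2.findContours(k,0,2)[0],key=cv2.contourArea)
    print(d['conf'],k.sum(),cv2.boundingRect(k),cv2.approxPolyDP(cn,2,True)[:,0].tolist())
for z in(-.0266,.0194): print(z,proj(cam,[np.r_[O+RS@(s['sor']+np.array([.016*x,.0008+.016*y])),p[2]+z] for x,y in((-1,-1),(1,-1),(1,1),(-1,1))],c2).round().tolist())
E
```

```text
31.35 [0.5596 0.0466 0.1649] [ 3.1335  0.1223 -1.3921] 0.032242549118061105 [0.0388 0.041 ] [ 0.3289  0.478  -0.4011]
[ 3.6423  0.3908 49.3349]
0.57 4177 (285, 243, 71, 97) [[346, 244], [294, 245], [285, 282], [286, 302], [354, 304], [355, 282]]
-0.0266 [[293.0, 288.0], [345.0, 288.0], [347.0, 239.0], [291.0, 240.0]]
0.0194 [[286.0, 339.0], [353.0, 338.0], [356.0, 280.0], [283.0, 280.0]]
0.67 326 (349, 215, 18, 26) [[354, 215], [349, 222], [349, 235], [361, 240], [366, 232], [363, 230], [362, 221]]
-0.0266 [[368.0, 233.0], [355.0, 228.0], [348.0, 237.0], [361.0, 242.0]]
0.0194 [[369.0, 218.0], [356.0, 212.0], [348.0, 221.0], [362.0, 226.0]]
```

Emit:
servo_tool(
  series=[
    [[-1.2,0.4,8,0],[0.9,0,8,0],[0.9,0,8,0],[0.9,0,8,0],[0.9,0,6,0],[0.7,0,4,0],[0.6,0,3,0],[0.5,0,2.3,0],[0.4,0,2,0],[0,0,0,0]],
  ],
)

```text
t: 32.38
eef_pos: [0.5577, 0.0488, 0.115]
ee_rot: [3.133, 0.123, -1.391]
force: [-0.3, -0.2, -1.2]
width: 0.032
gripper_force: 9.9
```

Emit:
servo_tool(
  series=[
    [[0.1,0,1,0],[0.1,0,1,0],[0.1,0,1,0],[0.1,0,1,0],[0.1,0,1,0],[0,0,0,0],[0,0,0,0],[0,0,0,0],[0,0,0,0],[0,0,0,0]],
  ],
)

```text
t: 33.22
eef_pos: [0.5578, 0.0489, 0.1103]
ee_rot: [3.133, 0.123, -1.391]
force: [-0.4, -0.1, -0.3]
width: 0.0322
gripper_force: 9.9
```

```bash
python3 - <<'E'
from h import *
s=st();print(s['t'],s['eef_pos'],s['ee_rot'],s['width'],s['sor'],s['force'],s['moment'])
E
```

```text
33.2167 [0.5578 0.0489 0.1103] [ 3.1333  0.1225 -1.391 ] 0.0321517548031182 [0.0402 0.0384] [-0.4421 -0.0864 -0.2503] [-0.4421  0.0701 -0.0269]
```

No resistance with the block bottom below the lid's top face, so it is in the hole. Releasing.

Emit:
servo_tool(
  series=[
    [[0,0,0,0],[0,0,0,0],[0,0,0,0],[0,0,0,0],[0,0,0,0],[0,0,0,0],[-2,0,-15,0],[-2,0,-15,0],[-2,0,-15,0],[-2,0,-15,0]],
  ],
  claw=0,
)

```text
t: 34.05
eef_pos: [0.558, 0.0496, 0.1714]
ee_rot: [3.133, 0.122, -1.391]
force: [-0.1, 0.5, 0.1]
width: 0.0441
gripper_force: 0.0
```

Emit:
servo_tool(
  series=[
    [[-30,0,-15,0],[-30,0,-15,0],[-30,0,-15,0],[-30,0,0,0],[0,0,0,0],[0,0,0,0],[0,0,0,0],[0,0,0,0],[0,0,0,0],[0,0,0,0]],
  ],
)

```text
t: 34.88
eef_pos: [0.5383, 0.1606, 0.2297]
ee_rot: [3.132, 0.122, -1.392]
force: [-0.2, -0.2, 0.3]
width: 0.044
gripper_force: 0.0
```

```bash
python3 - <<'E'
from h import *
s=st();print(s['t'],s['eef_pos'],s['width'],s['force'])
for cam in('wrist','top','scene'):
    im=save(cam,cam+'_end').astype(int);c=P(cam)
    print(cam,[(round(d['conf'],2),np.round(d['position'],3),(RS.T@(np.array(d['position'][:2])-O)).round(3)) for d in recognise(cam,'block')[:3]])
    print('  doors',[(round(d['conf'],2),(RS.T@(np.array(d['position'][:2])-O)).round(3),round(d['position'][2],3)) for d in recognise(cam,'door_x')[:6]])
    for n,z in(('hole',.092),('floor',.03)):
        uv=proj(cam,S2W(.04,.04,z),c)[0].round().astype(int);print('  ',n,uv,im[uv[1],uv[0]] if 0<=uv[1]<480 and 0<=uv[0]<640 else None)
E
```

```text
34.8833 [0.5383 0.1606 0.2297] 0.04402881009249199 [-0.1877 -0.2073  0.3038]
wrist [(0.97, array([0.554, 0.045, 0.066]), array([0.044, 0.042]))]
  doors [(0.97, array([-0.031, -0.036]), 0.101), (0.91, array([ 0.033, -0.036]), 0.102)]
   hole [319  65] [174 140  86]
   floor [319  71] [102  80  49]
top []
  doors [(0.86, array([ 0.036, -0.024]), 0.102), (0.72, array([0.364, 0.31 ]), 0.01)]
   hole [307 209] [120 101  71]
   floor [308 214] [122 101  73]
scene []
  doors [(0.82, array([-0.042, -0.032]), 0.101), (0.7, array([ 0.032, -0.031]), 0.099), (0.58, array([0.354, 0.314]), 0.009)]
   hole [357 249] [117  97  72]
   floor [356 268] [92 76 57]
```

```bash
python3 -c "
from h import *
print(ticket.job_done())"
```

```text
the job is handed in; nothing more can be done
None
```

I slid door_y and then door_far fully home, each pressed to about 5–9 N. The block then went through the square hole and stands in the box, and I handed the job in at about 35 s; no verdict came back, and I didn't re-measure the doors after seating them.

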